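# Pull a push-button cap with the cap puller

### The job

The lamp under the orange button cap of the lamp control box has to be changed. Take the cap puller by its handle, slide its fork gently under the orange cap as far as it will go, pull the cap straight up until it pops off, and stand the puller upright in the white tray with the cap lying flat in its jaw. Touch the cap only with the puller, never push hard on cap or box, and leave the green and blue caps and everything else where they are.

Things in the scene. Friction and masses are not known exactly. Their poses are not given: they have to be found in the camera images.
- puller: Cap puller, about 100 g, 104 mm tall, loose, standing upright on its own flat fork. Origin: on the axis of its handle, at the height of the fork's underside; z up; x is the way the fork points. The black square handle with red bands, 16 x 16 mm, runs from z = 38 to 104 mm. It is clamped on a steel C-shaped jaw that opens to +x.
- handle_mid (a point): Grip point in the handle, 80 mm above the puller's origin. The jaw under the handle is shifted along the puller's x by an amount from -12 to +12 mm that differs each time, is not given, and stays put (it slips only above 45 N). Measured from the jaw's middle: back plate x = -22 to -17, z = 0 to 36 mm, 34 mm wide; bridge z = 30 to 36; fork from the back plate forward to x = 19.
- deck_mid (a point): Foot of the middle stem, on the rigid deck: box x = 12, y = 0, z = 35 mm; before the caps 57 mm of deck are bare. Puller's fork: two prongs, 3 mm thick, underside z = 0, at y = 9 to 17 and -9 to -17 mm (18 mm slot for the stem); their last 2.3 mm are toes turned up to z = 5 mm. Back plate to toes: 33.7 mm for a 30 mm cap, which lies flat on the prongs only if pushed right in.
- cap_orange: Orange square button cap, 30 x 30 x 16 mm, 15 g, hollow below, snapped on a black 14 mm square stem. Spring balls hold it against some 9 N of straight pull; it comes free within 7 mm and is clear of the stem after 12 mm. Origin: centre of its underside, z up, sides parallel to the box's. Seated, its underside is 6.5 mm above the deck: room for the fork, stem in the slot.
- cap_green: Green cap, same as the orange one; stays seated.
- cap_blue: Blue cap, same as the orange one; stays seated.
- lamp_box: Grey lamp control box, fixed, 120 mm along its x, 150 mm along its y, with a flat metal deck on top 35 mm above its origin (centre of the underside). Its front, towards the robot, is -x. Three stems, 18.5 mm high, stand on the deck at x = 12 and y = -46, 0 and 46 mm, each with one cap; which cap is on which stem changes.
- parts_tray: Shallow white square tray, fixed, 100 x 100 x 12 mm, walls and floor 4 mm thick. Origin: centre of its underside; the inner floor is 4 mm above it.
- can: White can with black lid, 42 mm across, 48 mm high, loose bystander; origin at the centre of its underside.
- yellow_tape: Roll of yellow tape lying flat, 68 mm across, 48 mm high, loose bystander; origin at the centre of its underside.

How it is judged:
By the outcome, as a careful person would: the job done as asked, in the order asked, and still so for the second after the job is handed in, with the robot touching nothing.
It also fails if it takes over 58 s, if anything falls off the work surface, if the arm or the gripper's body presses on something with over 40 N, if the wrist force passes 120 N, or if a joint passes its speed limit or range.

### The arm

A 6-joint arm with a two-finger parallel gripper is mounted at the origin on a cart in front of the work surface, level with it; the furniture and walls round the work are solid. World frame = base frame: x ahead of the robot, y to its left, z up, the work surface at z = 0. Lengths are in mm, angles in rad, forces in N, time in s.
With the tool pointing down it reaches from about 275 to 975 mm from the base axis. Payload 8.4 kg.
Tool frame: the origin (TCP) lies between the finger pads; the fingertips stand 14 mm ahead of it and the grasp point (between the pads) lies 5 mm behind it; z points along the fingers, y is the line along which they close (so a half turn about z gives the same grasp; the last joint's range is limited). The gripper opens to 92 mm and grips with 3 to 60 N. Pads are 20 mm wide; open, the fingers measure 128 mm over their backs; the gripper's body (75 mm by 189 mm) begins 69 mm behind the grasp point.
Start: joints at [-1.182, 0.353, 1.633, -0, 1.155, -0.002], TCP at [238.079, -577.881, 228.583] pointing down, gripper open.
Joint ranges: [-2.63, 2.63], [-0.92, 2.1], [0.06, 2.66], [-1.3, 4.44], [0, 2.69], [-3.02, 3.02]. Speed limits (rad/s): [2.22, 2.22, 2.79, 3.14, 3.14, 3.14].

### API

Orientations are given as a unit quaternion [w, x, y, z].
In Python, from workcell import env gives the robot as it stands. The module is installed in compiled form; this text tells all that it offers.
- The arm moves only by the tool jog_arm, never from a script. Its argument "increments" is a list of rows, each a list of 4 numbers: the shift along the tool's x, y, z in m, then the turn about the tool's z in rad. A call has 1 to 12 rows; each row is the pose to reach, as a shift and turn from the pose commanded when the call began, along the tool's axes at that moment; what a row does not reach only later rows make up. A row lasts 1/12 s, in which the tool goes at most 41.7 mm and 7.16 degrees, less where a joint would pass 70% of its speed; a pose out of reach is approached as far as the arm can. A call with a gripper value outside its range is refused whole. "claw" is the finger opening in m, from 0 to 0.0919, set as the call begins (left out, the last holds). The fingers move at their own pace and stop on an object; "force" is the grip in N (left out, the last holds). Time passes only in rows, so rows that repeat a pose let the fingers close. It gives the time, the measured TCP pose, the force, the opening and the grip force at its end, in the units of the state.
- env.get_obs(): the state, without advancing time (a new reading comes with each control period).
- env.camera(name): name is "scene" or "top" or "wrist"; returns the picture (480x640x3 uint8, red, green, blue); there is no depth.
- env.get_calibration(name): a dict with "fx", "fy", "cx", "cy" (pixels), "origin" and "attitude" of the camera in the world; the wrist camera has in their place "mount" (4x4, takes a point from camera to tool coordinates, whose origin is the TCP and whose axes are the flange's). Camera axes: x right, y down, z forward; pixel columns grow to the right and rows downward; lengths in mm; the calibration is good to about 2 mm. A picture is of the moment at which its call begins: read the wrist's pose just before it. get_calibration takes no time and is no camera call.
- env.hand_in(): hands the job in; it is judged then, once.
The state is a dict: "time": time; "q": joint angles; "qvel": joint speeds; "tau": joint torques, N m; "tcp_pos": TCP position; "tcp_rot": TCP orientation; "force": force on the tool from outside, world axes, zero at the start; "wrist_torque": the same for the moment, N m; "width": finger opening in mm; "gripper_force": force on a finger pad.
Only numpy, scipy, OpenCV 4.12 (cv2) and the standard library are available. Lean on these libraries where they do the work, as an engineer would, in place of code of your own. Each camera call takes 0.05 s, during which the arm holds its last target. There are 200 camera calls.

## Working session

There is one attempt and no reset: what is moved stays moved. The work goes in short steps, Python scripts to look and compute and a tool call to move; the robot and the scene stay as the last step left them, time stands still between calls to the robot, and variables do not carry over. Pictures are saved under pics/ and viewed, at most 10 in all, crops included, and the job is handed in when it is done.

Besides the shell and the picture viewer there is one more tool, called after "Request:" by a JSON object that holds its "method" and its "body". jog_arm: Moves the arm, as the interface text tells. Its arguments: {"type":"object","properties":{"increments":{"type":"array","items":{"type":"array","items":{"type":"number"}}},"claw":{"type":"number"},"force":{"type":"number"}},"required":["increments"]}

```bash
mkdir -p pics; cat > h.py <<'E'
import numpy as np, cv2
from scipy.spatial.transform import Rotation as R
from workcell import env
def rot(q): return R.from_quat([q[1],q[2],q[3],q[0]]).as_matrix()
def att(a):
    a=np.array(a,float); return a if a.shape==(3,3) else rot(a)
def cam(name,obs=None):
    c=env.get_calibration(name)
    if name=='wrist':
        o=obs or env.get_obs(); M=np.array(c['mount'],float)
        T=rot(o['tcp_rot']); return c,np.array(o['tcp_pos'])+T@M[:3,3],T@M[:3,:3]
    return c,np.array(c['origin'],float),att(c['attitude'])
def ray(name,uv,z,obs=None):
    c,o,A=cam(name,obs); uv=np.atleast_2d(uv).astype(float)
    d=np.c_[(uv[:,0]-c['cx'])/c['fx'],(uv[:,1]-c['cy'])/c['fy'],np.ones(len(uv))]@A.T
    return o+d*((z-o[2])/d[:,2])[:,None]
def proj(name,P,obs=None):
    c,o,A=cam(name,obs); p=(np.atleast_2d(P)-o)@A
    return np.c_[p[:,0]/p[:,2]*c['fx']+c['cx'],p[:,1]/p[:,2]*c['fy']+c['cy']]
def snap(name,fn):
    o=env.get_obs(); im=env.camera(name); cv2.imwrite('pics/'+fn,im[:,:,::-1]); return o,im
E
python3 - <<'E'
from h import *
for n in('scene','top'): snap(n,n+'1.png'); print(env.get_calibration(n))
print(env.get_calibration('wrist')); print(env.get_obs())
E
```

```text
{'fx': 580.8625825407277, 'fy': 580.8625825407277, 'cx': 321.634809621473, 'cy': 241.58309318465393, 'origin': array([-699.7608975 , -629.8730527 ,  732.16493644]), 'attitude': array([-0.4542493 ,  0.71696234, -0.44962172,  0.27832155])}
{'fx': 622.2950041002838, 'fy': 622.2950041002838, 'cx': 323.986723213267, 'cy': 240.4587357104663, 'origin': array([ 316.72083782,  -26.86526184, 1462.64679768]), 'attitude': array([-0.06267586,  0.71068133, -0.69835841,  0.05743969])}
{'fx': 349.2640445947108, 'fy': 349.2640445947108, 'cx': 326.16650066331766, 'cy': 237.88624775807932, 'mount': array([[-1.49689265e-04, -9.60257371e-01, -2.79116032e-01,
         7.94514442e+01],
       [ 9.99999968e-01, -2.01045345e-04,  1.55369129e-04,
         7.61241702e-01],
       [-2.05309330e-04, -2.79115999e-01,  9.60257370e-01,
        -1.56942793e+02],
       [ 0.00000000e+00,  0.00000000e+00,  0.00000000e+00,
         1.00000000e+00]])}
{'time': 0.1, 'q': array([-1.18237596e+00,  3.53575904e-01,  1.63403584e+00,  9.64114105e-06,
        1.15519132e+00, -2.40143392e-03]), 'qvel': array([-0.00014361, -0.00312761, -0.00079829,  0.00117513,  0.00036108,
       -0.00031043]), 'tau': array([-9.00411651e-04, -5.94904983e+01, -3.34930944e+01,  6.97461795e-02,
        1.83818140e-02, -2.07120081e-05]), 'tcp_pos': array([ 237.93820395, -577.48938194,  227.95085241]), 'tcp_rot': array([-5.94814194e-04,  9.80968167e-01,  1.94167682e-01, -1.11759486e-04]), 'force': array([ 0.83846136,  0.36766906, -0.60173423]), 'wrist_torque': array([-0.03349691, -0.0214405 , -0.04930814]), 'gripper_force': 0.0, 'width': 91.66361442977008}
```

View pics/top1.png

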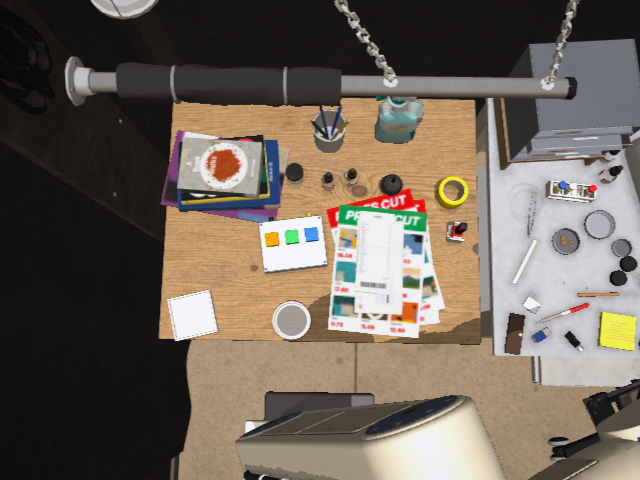

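View pics/scene1.png

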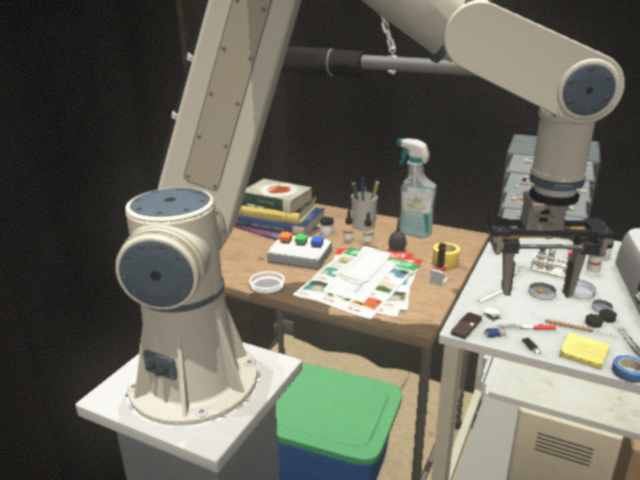

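The top view shows the puller at about (457,231), the box at (293,243) with the orange cap on its left stem at (272,240), the tray at (192,315) and the tape at (453,192). The scene view agrees.

```bash
cat > m.py <<'E'
from h import *
im=cv2.imread('pics/top1.png'); hsv=cv2.cvtColor(im,cv2.COLOR_BGR2HSV)
def blob(lo,hi,x0,y0,x1,y1):
    m=np.zeros(im.shape[:2],np.uint8); m[y0:y1,x0:x1]=cv2.inRange(hsv,lo,hi)[y0:y1,x0:x1]
    c=max(cv2.findContours(m,0,1)[0],key=cv2.contourArea); return cv2.minAreaRect(c)
for n,lo,hi,z in(('orange',(8,150,150),(20,255,255),57.5),('green',(50,120,100),(80,255,255),57.5),('blue',(100,120,100),(125,255,255),57.5)):
    r=blob(lo,hi,255,210,335,275); print(n,ray('top',r[0],z)[0],ray('top',cv2.boxPoints(r),z)[:,:2].round(0).tolist())
r=blob((0,0,190),(180,50,255),160,280,225,345); print('tray',ray('top',r[0],12)[0],ray('top',cv2.boxPoints(r),12)[:,:2].round(0).tolist())
r=blob((0,0,150),(180,60,255),250,205,335,280); print('box',ray('top',r[0],35)[0],ray('top',cv2.boxPoints(r),35)[:,:2].round(0).tolist())
print('puller',ray('top',[(460,228)],104),ray('top',[(455,237)],0), ray('top',[(453,192)],48))
a=cv2.resize(im[205:265,425:490],None,fx=6,fy=6,interpolation=2);b=cv2.resize(im[205:285,250:340],(405,360),interpolation=2)
cv2.imwrite('pics/c1.png',np.hstack([a,b]))
E
python3 m.py
```

```text
orange [567.06882796 107.19640518  57.5       ] [[572.0, 123.0], [578.0, 95.0], [562.0, 91.0], [556.0, 120.0]]
green [566.31948894  60.85867116  57.5       ] [[579.0, 77.0], [583.0, 50.0], [554.0, 45.0], [550.0, 72.0]]
blue [572.77612217  15.74279849  57.5       ] [[586.0, 32.0], [590.0, 4.0], [560.0, -1.0], [556.0, 28.0]]
tray [385.14921136 289.95580629  12.        ] [[423.0, 353.0], [446.0, 253.0], [348.0, 228.0], [325.0, 326.0]]
box [554.07842777  59.33542792  35.        ] [[602.0, 143.0], [623.0, -6.0], [507.0, -23.0], [486.0, 124.0]]
puller [[ 583.13898067 -316.06531805  104.        ]] [[ 581.47478408 -325.88473975    0.        ]] [[ 679.46855081 -313.28692467   48.        ]]
```

View pics/c1.png

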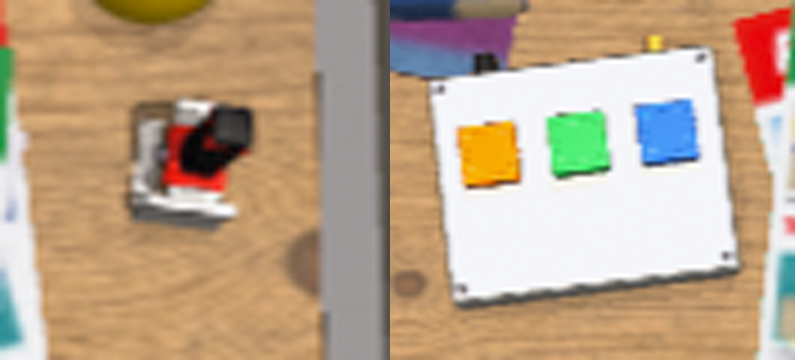

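The crop shows the jaw's back plate on the left and the prongs pointing right, so the fork points towards world -y. Orange is on the y=+46 stem and the box is yawed about 8°. Next I move over the puller for a wrist look.

Request:
{"method": "jog_arm", "body": {"increments": [[0.035,-0.009,0.005,0.04],[0.07,-0.018,0.01,0.08],[0.11,-0.028,0.02,0.12],[0.145,-0.037,0.03,0.16],[0.18,-0.046,0.04,0.2],[0.22,-0.056,0.05,0.25],[0.255,-0.065,0.06,0.3],[0.29,-0.074,0.07,0.34],[0.33,-0.085,0.07,0.38],[0.365,-0.094,0.07,0.42],[0.4,-0.103,0.07,0.47],[0.417,-0.107,0.07,0.47]]}}

```text
time: 1.1
tcp_pos: [585.6, -317.3, 158.2]
tcp_rot: [-0.0, 0.999, -0.04, 0.0]
force: [0.4, -0.1, 0.7]
width: 91.6
gripper_force: 0.0
```

Request:
{"method": "jog_arm", "body": {"increments": [[0,0,0,0],[0,0,0,0]]}}

```text
time: 1.27
tcp_pos: [582.8, -319.6, 158.0]
tcp_rot: [-0.0, 0.999, -0.038, -0.001]
force: [0.0, -0.6, 0.8]
width: 92.1
gripper_force: 0.0
```

```bash
python3 - <<'E'
from h import *
o,im=snap('wrist','w1.png'); print(o['time'],o['tcp_pos'],rot(o['tcp_rot']).round(3).tolist())
E
```

```text
1.2667 [ 582.80706331 -319.63041123  158.0480903 ] [[0.997, -0.076, -0.001], [-0.076, -0.997, 0.0], [-0.001, -0.0, -1.0]]
```

View pics/w1.png

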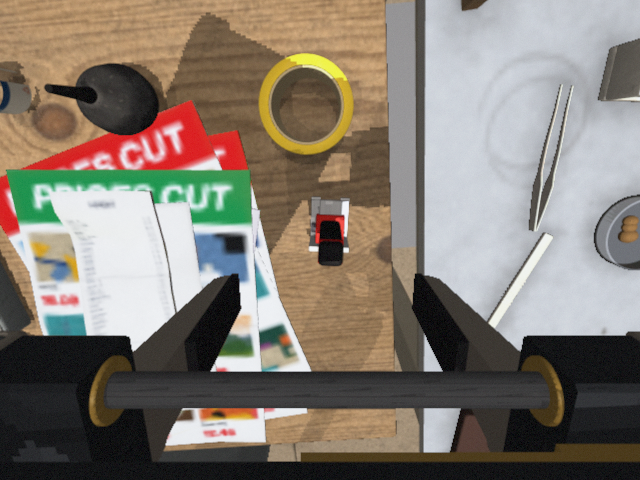

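The wrist view shows the puller at about (330,235), with its black handle top at (330,252). A close crop will give the edges.

```bash
python3 - <<'E'
from h import *
im=cv2.imread('pics/w1.png')[185:275,275:385]
cv2.imwrite('pics/c2.png',cv2.resize(im,None,fx=7,fy=6.6,interpolation=cv2.INTER_CUBIC))
E
```

```text
(no output)
```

View pics/c2.png

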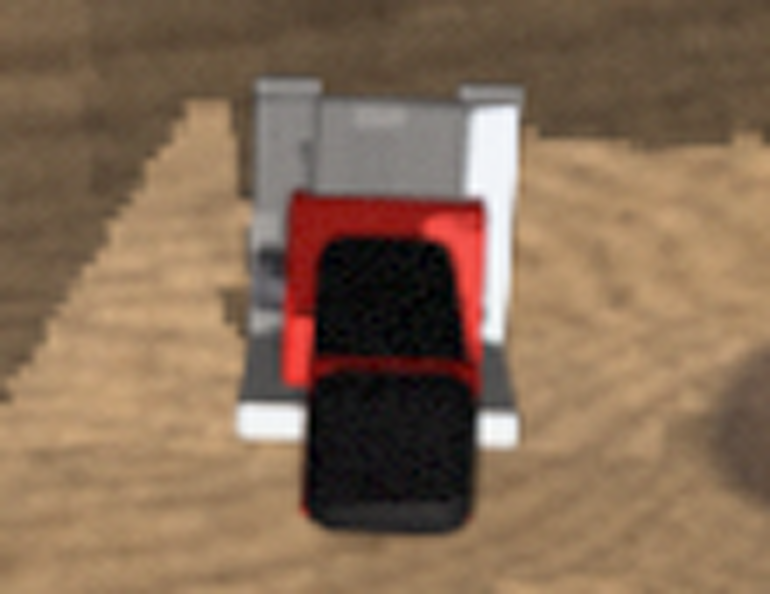

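The jaw in fact opens to the top of the picture, about world +x: toes at pixel (330.3,197.9), back-plate top rear edge at (329.1,251.7), handle top centre at (330.7,253.2).

```bash
python3 - <<'E'
from h import *
f=lambda x,y:(275+x/7,185+y/6.6)
for n,p,z in(('top',(390,450),104),('toeL',(255,80),5),('toeR',(522,90),5),('plate rear L',(238,437),36),('plate rear R',(518,446),36),('plate front L',(240,403),36),('front R',(517,411),36),('topL',(305,450),104),('topR',(475,450),104)):
    print(n,ray('wrist',[f(*p)],z)[0].round(1))
E
```

```text
top [ 589.9 -324.4  104. ]
toeL [ 610.3 -309.8    5. ]
toeR [ 606.3 -343.7    5. ]
plate rear L [ 570.  -305.4   36. ]
plate rear R [ 566.1 -338.9   36. ]
plate front L [ 574.5 -306.    36. ]
front R [ 570.8 -339.    36. ]
topL [ 590.5 -316.6  104. ]
topR [ 589.3 -332.1  104. ]
```

Request:
{"method": "jog_arm", "body": {"increments": [[0.003,0.002,0,-0.12],[0.007,0.004,0,-0.24],[0.007,0.004,0,-0.36],[0.007,0.004,0,-0.48],[0.007,0.004,0,-0.6],[0.007,0.004,0,-0.72],[0.007,0.004,0,-0.84],[0.007,0.004,0,-0.96],[0.007,0.004,0,-1.08],[0.007,0.004,0,-1.2],[0.0074,0.0042,0,-1.32],[0.0074,0.0042,0,-1.44]]}}

```text
time: 2.32
tcp_pos: [588.1, -326.5, 158.6]
tcp_rot: [-0.0, 0.776, 0.631, -0.0]
force: [-0.3, 0.8, 0.1]
width: 91.8
gripper_force: 0.0
```

Request:
{"method": "jog_arm", "body": {"increments": [[0,0,0.01,-0.092],[0,0,0.02,-0.092],[0,0,0.035,-0.092],[0,0,0.05,-0.092],[0,0,0.065,-0.092],[0,0,0.075,-0.092],[0,0,0.083,-0.092],[0,0,0.083,-0.092],[0,0,0.083,-0.092],[0,0,0.083,-0.092]]}}

```text
time: 3.15
tcp_pos: [590.2, -325.3, 76.3]
tcp_rot: [0.0, 0.748, 0.664, 0.0]
force: [0.2, 0.4, 0.8]
width: 91.8
gripper_force: 0.0
```

```bash
python3 - <<'E'
from h import *
o,im=snap('wrist','w2.png'); print(o['time'],o['tcp_pos'],rot(o['tcp_rot']).round(3).tolist(),proj('wrist',[[589.9,-324.4,104],[589.9,-324.4,38]]))
E
```

```text
3.15 [ 590.22293106 -325.27630341   76.25539854] [[0.118, 0.993, 0.001], [0.993, -0.118, -0.0], [-0.0, 0.001, -1.0]] [[323.07036864 330.08302306]
 [323.77192954 271.33154893]]
```

View pics/w2.png

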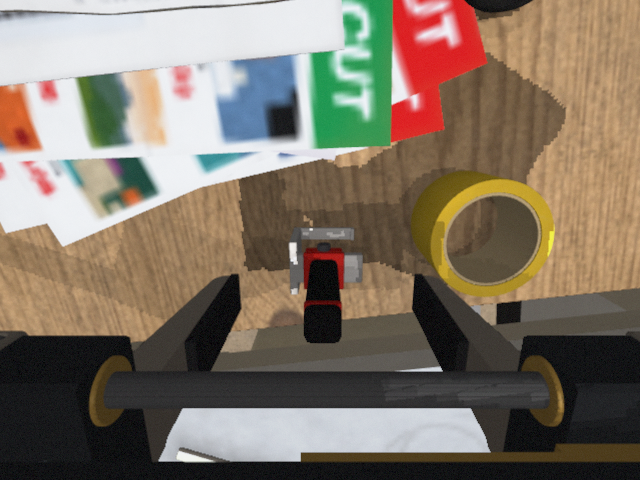

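The handle stands centred between the fingers (x≈323), with the back plate left and the fork right. Closing the gripper.

Request:
{"method": "jog_arm", "body": {"increments": [[0,0,0,0],[0,0,0,0],[0,0,0,0],[0,0,0,0],[0,0,0,0],[0,0,0,0],[0,0,0,0],[0,0,0,0],[0,0,0,0],[0,0,0,0],[0,0,0,0],[0,0,0,0]], "claw": 0.005, "force": 35}}

```text
time: 4.2
tcp_pos: [589.9, -324.9, 75.6]
tcp_rot: [-0.0, 0.748, 0.664, -0.0]
force: [-0.5, -1.0, -1.5]
width: 15.8
gripper_force: 35.0
```

Request:
{"method": "jog_arm", "body": {"increments": [[0,0,-0.01,0],[0,0,-0.03,0],[0,0,-0.055,0],[0.01,-0.003,-0.075,-0.02],[0.03,-0.009,-0.09,-0.05],[0.06,-0.017,-0.095,-0.08],[0.095,-0.027,-0.095,-0.12],[0.13,-0.037,-0.095,-0.15],[0.165,-0.047,-0.095,-0.18],[0.2,-0.058,-0.095,-0.21],[0.235,-0.068,-0.095,-0.24],[0.27,-0.078,-0.095,-0.262]]}}

```text
time: 5.2
tcp_pos: [543.7, -46.0, 171.4]
tcp_rot: [0.0, 0.654, 0.757, 0.0]
force: [0.9, 0.2, -0.6]
width: 15.6
gripper_force: 35.0
```

```bash
python3 - <<'E'
from h import *
o=env.get_obs(); T=rot(o['tcp_rot']); print(T.round(3).tolist(), T.T@(np.array([520.5,100.5,145])-o['tcp_pos']), o['width'],o['force'])
E
```

```text
[[-0.145, 0.989, 0.001], [0.989, 0.145, -0.0], [-0.0, 0.001, -1.0]] [148.36117989  -1.78281567  26.37644991] 15.631443338542363 [ 0.90413487  0.23753231 -0.59207275]
```

Request:
{"method": "jog_arm", "body": {"increments": [[0.03,0,0,0],[0.06,0,0,0],[0.09,-0.001,0.005,0],[0.12,-0.002,0.012,0],[0.14,-0.002,0.02,0],[0.148,-0.002,0.026,0],[0.148,-0.002,0.026,0],[0.148,-0.002,0.026,0],[0.148,-0.002,0.026,0]]}}

```text
time: 5.95
tcp_pos: [521.5, 97.7, 145.0]
tcp_rot: [0.0, 0.655, 0.756, 0.0]
force: [0.2, 0.2, -1.0]
width: 15.8
gripper_force: 35.0
```

```bash
python3 - <<'E'
from h import *
o,im=snap('wrist','w3.png'); T=rot(o['tcp_rot']); print(o['time'],o['tcp_pos'],T.round(4).tolist())
z0=o['tcp_pos'][2]-75.6
t=lambda P:np.array(o['tcp_pos'])+np.array([P[0],P[1]])@T[:,:2].T  # tool x,y
J=[np.r_[(np.array(o['tcp_pos'])+T@[sx*17,jx,0])[:2],z0+h] for sx in(1,-1) for jx,h in((-22,36),(-17,36),(19,5),(19,0))]
print('expected jaw px',proj('wrist',J).round(1).tolist())
cv2.imwrite('pics/w3c.png',cv2.resize(im[140:340,190:450,::-1],None,fx=3,fy=3,interpolation=cv2.INTER_CUBIC))
E
```

```text
5.95 [521.47071157  97.69098223 145.02277172] [[-0.1431, 0.9897, 0.0004], [0.9897, 0.1431, -0.0003], [-0.0003, 0.0004, -1.0]]
expected jaw px [[287.5, 244.4], [296.0, 244.4], [353.1, 230.7], [352.5, 228.8], [289.3, 297.1], [297.4, 297.1], [352.1, 277.4], [351.6, 274.7]]
```

View pics/w3c.png

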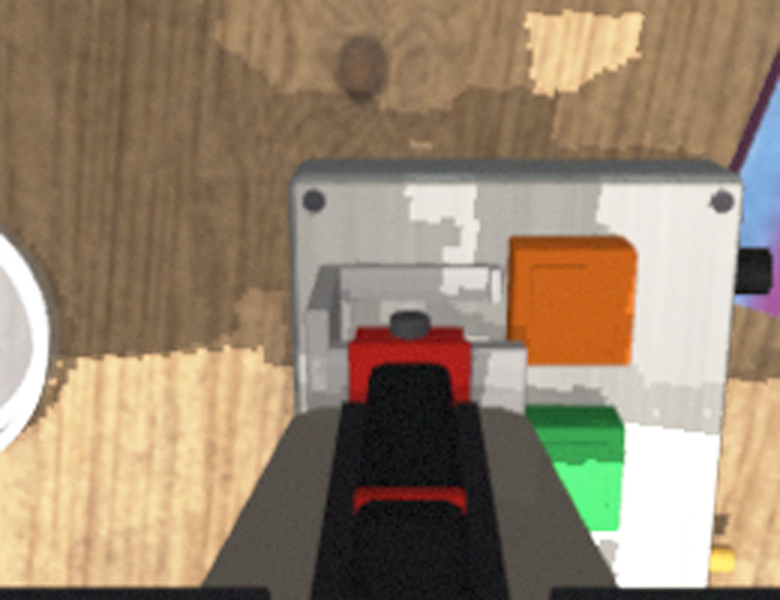

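The view shows the jaw's far toe at about (357,229), its plate corner at (293,244), and the orange cap filling (360..402, 219..261), with box edges parallel to the tool. Fitting cap and jaw offsets in the same picture.

```bash
python3 - <<'E'
from h import *
from scipy.optimize import least_squares
o=env.get_obs(); T=rot(o['tcp_rot']); tp=np.array(o['tcp_pos'])
im=cv2.imread('pics/w3.png'); hsv=cv2.cvtColor(im,cv2.COLOR_BGR2HSV)
m=cv2.inRange(hsv,(5,150,80),(20,255,255)); m[:, :340]=0;m[:210]=0;m[280:]=0
x,y,w,h=cv2.boundingRect(max(cv2.findContours(m,0,1)[0],key=cv2.contourArea)); print(x,y,w,h)
def pts(c,box):  # tool-frame centre, corners(x,y), z
    return np.array([np.r_[(tp+T@[c[0]+a,c[1]+b,0])[:2],z] for a,b,z in box])
cap=[(a,b,z) for a in(-15,15) for b in(-15,15) for z in(41.5,57.5)]
def res(c):
    p=proj('wrist',pts(c,cap)); a,b=p.min(0),p.max(0)
    return [a[0]-x,a[1]-y,b[0]-(x+w),b[1]-(y+h)]
s=least_squares(res,[9,42]); print('cap in tool xy',s.x,s.fun, pts(s.x,[(0,0,0)]))
z0=tp[2]-75.6
J=[(17,19,z0+5),(17,-22,z0+36),(-17,19,z0+5),(17,-17,z0+3)]; M=np.array([(501,268),(308,312),(526,345),(342,268)])/3+[190,140]
s=least_squares(lambda c:(proj('wrist',pts(c,J))-M).ravel(),[0,0]); print('jaw',s.x,s.fun.reshape(-1,2))
print('handle top px',proj('wrist',pts([0,0],[(0,0,z0+104)])))
B=np.array([(314,200),(722,201)])/3+[190,140]; print('screws tool',(ray('wrist',B,35)-tp)@T)
E
```

```text
359 219 43 42
cap in tool xy [ 3.34749138 40.97291733] [-0.87536295 -1.07351252  0.8003721   1.11630888] [[561.67441789 106.71505399   0.        ]]
jaw [4.10831441 4.14552543] [[ 2.55478308 -4.32193848]
 [ 1.88837604 -6.00148311]
 [-7.07456568 17.22047784]
 [ 2.09891982 -5.01612637]]
handle top px [[324.82439554 332.47467077]]
screws tool [[ 25.86771073 -23.72999978 110.07066225]
 [ 25.55458456  81.88767085 110.14295764]]
```

```bash
python3 - <<'E'
from h import *
from scipy.optimize import least_squares
o=env.get_obs(); T=rot(o['tcp_rot']); tp=np.array(o['tcp_pos']); z0=tp[2]-75.6
def pts(c,box): return np.array([np.r_[(tp+T@[c[0]+a,c[1]+b,0])[:2],z] for a,b,z in box])
J=[(17,19,z0+5),(17,-22,z0+36),(17,-17,z0+3)]; M=np.array([(501,268),(308,312),(342,268)])/3+[190,140]
s=least_squares(lambda c:(proj('wrist',pts(c,J))-M).ravel(),[0,0]); print('jaw',s.x,s.fun.reshape(-1,2))
# same check from w2 (before grasp, puller on the table), scaled crop for view
im=cv2.imread('pics/w3.png')[205:285,280:380]; cv2.imwrite('pics/c4.png',cv2.resize(im,None,fx=7,fy=7,interpolation=cv2.INTER_CUBIC))
E
```

```text
jaw [0.68242797 2.73068328] [[ 0.32136616  0.60916517]
 [-0.36617561 -0.41587545]
 [ 0.09875461 -0.12095577]]
```

View pics/c4.png

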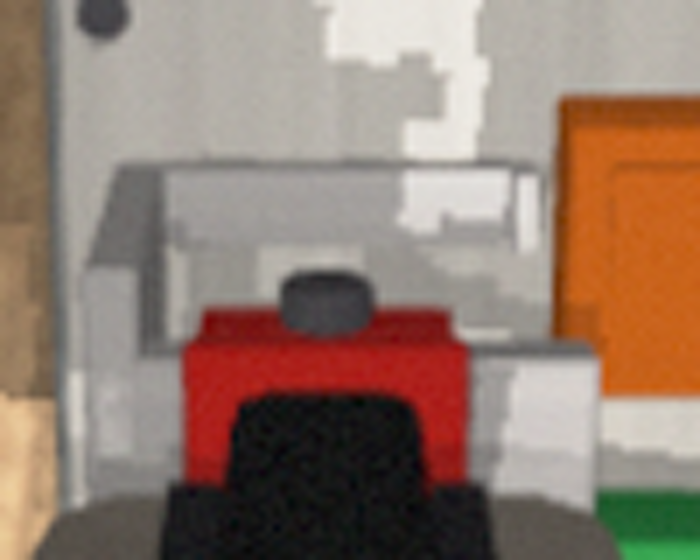

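Jaw offset from the TCP is (0.7, 2.7) and the cap is at (3.3, 41.0) in tool xy. So I shift 2.6 mm sideways, back off 3 mm and lower to just above the deck.

Request:
{"method": "jog_arm", "body": {"increments": [[0.001,-0.001,0,0],[0.0026,-0.003,0.005,0],[0.0026,-0.003,0.012,0],[0.0026,-0.003,0.02,0],[0.0026,-0.003,0.026,0],[0.0026,-0.003,0.03,0],[0.0026,-0.003,0.031,0],[0.0026,-0.003,0.031,0],[0.0026,-0.003,0.031,0]]}}

```text
time: 6.75
tcp_pos: [517.8, 100.8, 113.6]
tcp_rot: [-0.0, 0.654, 0.756, -0.0]
force: [-0.3, -0.1, -1.5]
width: 15.8
gripper_force: 35.0
```

Request:
{"method": "jog_arm", "body": {"increments": [[0,0,0.0005,0],[0,0,0.001,0],[0,0,0.0015,0],[0,0,0.002,0],[0,0,0.0023,0],[0,0,0.0023,0],[0,0,0.0023,0]]}}

```text
time: 7.33
tcp_pos: [517.7, 100.8, 111.3]
tcp_rot: [-0.0, 0.654, 0.756, 0.0]
force: [0.1, 0.8, -0.6]
width: 15.8
gripper_force: 35.0
```

Request:
{"method": "jog_arm", "body": {"increments": [[0,0,0.0002,0],[0,0,0.0004,0],[0,0,0.0004,0]]}}

```text
time: 7.58
tcp_pos: [517.7, 100.8, 110.9]
tcp_rot: [0.0, 0.654, 0.756, 0.0]
force: [0.3, -0.9, -0.6]
width: 15.9
gripper_force: 35.0
```

Request:
{"method": "jog_arm", "body": {"increments": [[0,0,0.0002,0],[0,0,0.0004,0],[0,0,0.0004,0]]}}

```text
time: 7.83
tcp_pos: [517.6, 100.7, 110.4]
tcp_rot: [-0.0, 0.654, 0.756, -0.0]
force: [-0.2, 0.1, -1.2]
width: 15.4
gripper_force: 35.0
```

Request:
{"method": "jog_arm", "body": {"increments": [[0,0,0.0002,0],[0,0,0.0002,0],[0,0,0.0002,0]]}}

```text
time: 8.08
tcp_pos: [517.7, 100.7, 110.3]
tcp_rot: [0.0, 0.654, 0.756, 0.0]
force: [-0.5, -0.2, -0.3]
width: 15.9
gripper_force: 35.0
```

Request:
{"method": "jog_arm", "body": {"increments": [[0,0,0.0002,0],[0,0,0.0003,0],[0,0,0.0003,0]]}}

```text
time: 8.33
tcp_pos: [517.7, 100.8, 110.2]
tcp_rot: [0.0, 0.654, 0.756, 0.0]
force: [0.2, -0.2, 4.8]
width: 16.2
gripper_force: 35.0
```

Request:
{"method": "jog_arm", "body": {"increments": [[0,0,0.0002,0],[0,0,0.0003,0],[0,0,0.0003,0]]}}

```text
time: 8.58
tcp_pos: [517.7, 100.8, 110.2]
tcp_rot: [0.0, 0.654, 0.756, 0.0]
force: [-2.3, -0.2, 8.1]
width: 15.6
gripper_force: 35.0
```

Request:
{"method": "jog_arm", "body": {"increments": [[0,0,0.0002,0],[0,0,0.0003,0],[0,0,0.0003,0]]}}

```text
time: 8.83
tcp_pos: [517.8, 100.8, 110.2]
tcp_rot: [0.0, 0.654, 0.756, 0.0]
force: [-2.8, -0.7, 11.3]
width: 15.6
gripper_force: 35.0
```

Deck contact is at TCP z=110.2. Rise to about 0.7 mm clearance and slide in.

Request:
{"method": "jog_arm", "body": {"increments": [[0,0,-0.0007,0],[0,0,-0.0014,0],[0,0,-0.0014,0],[0,0,-0.0014,0]]}}

```text
time: 9.17
tcp_pos: [517.7, 100.7, 110.6]
tcp_rot: [-0.0, 0.654, 0.756, -0.0]
force: [-0.2, 0.5, -0.7]
width: 15.8
gripper_force: 35.0
```

Request:
{"method": "jog_arm", "body": {"increments": [[0,0.001,0,0],[0,0.002,0,0],[0,0.003,0,0],[0,0.004,0,0],[0,0.005,0,0],[0,0.006,0,0],[0,0.007,0,0],[0,0.008,0,0],[0,0.009,0,0],[0,0.01,0,0],[0,0.011,0,0],[0,0.011,0,0]]}}

```text
time: 10.17
tcp_pos: [528.8, 102.4, 110.8]
tcp_rot: [0.0, 0.654, 0.756, 0.0]
force: [-0.3, 0.5, -0.8]
width: 15.9
gripper_force: 35.0
```

Request:
{"method": "jog_arm", "body": {"increments": [[0,0.001,0,0],[0,0.002,0,0],[0,0.003,0,0],[0,0.004,0,0],[0,0.005,0,0],[0,0.006,0,0],[0,0.007,0,0],[0,0.008,0,0],[0,0.008,0,0]]}}

```text
time: 10.92
tcp_pos: [536.7, 103.5, 110.8]
tcp_rot: [0.0, 0.654, 0.756, 0.0]
force: [-0.5, -0.1, -1.8]
width: 15.7
gripper_force: 35.0
```

Request:
{"method": "jog_arm", "body": {"increments": [[0,0.0015,0,0],[0,0.003,0,0],[0,0.0045,0,0],[0,0.006,0,0],[0,0.0075,0,0],[0,0.009,0,0],[0,0.0105,0,0],[0,0.012,0,0],[0,0.012,0,0]]}}

```text
time: 11.67
tcp_pos: [548.7, 105.2, 110.8]
tcp_rot: [0.0, 0.654, 0.756, 0.0]
force: [-0.8, 0.1, -1.8]
width: 15.7
gripper_force: 35.0
```

Request:
{"method": "jog_arm", "body": {"increments": [[0,0.001,0,0],[0,0.002,0,0],[0,0.003,0,0],[0,0.004,0,0],[0,0.005,0,0],[0,0.006,0,0],[0,0.007,0,0],[0,0.008,0,0],[0,0.0085,0,0],[0,0.0085,0,0]]}}

```text
time: 12.5
tcp_pos: [556.9, 106.5, 110.8]
tcp_rot: [0.0, 0.654, 0.756, 0.0]
force: [0.1, -0.0, -1.4]
width: 15.5
gripper_force: 35.0
```

Request:
{"method": "jog_arm", "body": {"increments": [[0,0.0003,0,0],[0,0.0006,0,0],[0,0.001,0,0],[0,0.001,0,0]]}}

```text
time: 12.83
tcp_pos: [557.8, 106.6, 110.8]
tcp_rot: [0.0, 0.654, 0.756, 0.0]
force: [-0.7, -0.1, -2.3]
width: 15.9
gripper_force: 35.0
```

Request:
{"method": "jog_arm", "body": {"increments": [[0,0.0003,0,0],[0,0.0006,0,0],[0,0.0008,0,0],[0,0.0008,0,0]]}}

```text
time: 13.17
tcp_pos: [558.6, 106.7, 110.8]
tcp_rot: [-0.0, 0.654, 0.756, -0.0]
force: [0.2, -0.6, -0.8]
width: 15.8
gripper_force: 35.0
```

Request:
{"method": "jog_arm", "body": {"increments": [[0,0.0003,0,0],[0,0.0006,0,0],[0,0.0008,0,0],[0,0.0008,0,0]]}}

```text
time: 13.5
tcp_pos: [559.4, 106.8, 110.8]
tcp_rot: [-0.0, 0.654, 0.756, -0.0]
force: [0.2, -0.3, -0.5]
width: 16.2
gripper_force: 35.0
```

Request:
{"method": "jog_arm", "body": {"increments": [[0,0.0003,0,0],[0,0.0006,0,0],[0,0.0006,0,0]]}}

```text
time: 13.75
tcp_pos: [560.0, 106.9, 110.8]
tcp_rot: [0.0, 0.654, 0.756, 0.0]
force: [-0.4, 0.1, -1.3]
width: 15.9
gripper_force: 35.0
```

Request:
{"method": "jog_arm", "body": {"increments": [[0,0.0003,0,0],[0,0.0005,0,0],[0,0.0005,0,0]]}}

```text
time: 14.0
tcp_pos: [560.5, 107.0, 110.8]
tcp_rot: [-0.0, 0.654, 0.756, 0.0]
force: [0.3, 0.4, -0.8]
width: 15.8
gripper_force: 35.0
```

Request:
{"method": "jog_arm", "body": {"increments": [[0,0.0003,0,0],[0,0.0005,0,0],[0,0.0005,0,0]]}}

```text
time: 14.25
tcp_pos: [561.0, 107.0, 110.8]
tcp_rot: [0.0, 0.654, 0.756, 0.0]
force: [0.1, -0.1, -1.3]
width: 15.9
gripper_force: 35.0
```

Request:
{"method": "jog_arm", "body": {"increments": [[0,0.0003,0,0],[0,0.0005,0,0],[0,0.0005,0,0]]}}

```text
time: 14.5
tcp_pos: [561.3, 107.1, 110.7]
tcp_rot: [-0.0, 0.654, 0.756, -0.0]
force: [-0.9, -1.5, -1.0]
width: 15.9
gripper_force: 35.0
```

```bash
python3 - <<'E'
from h import *
o,im=snap('wrist','w4.png'); print(o['time'],o['force'],o['tcp_pos'])
cv2.imwrite('pics/c5.png',cv2.resize(im[190:300,270:410,::-1],None,fx=5,fy=5,interpolation=cv2.INTER_CUBIC))
E
```

```text
14.5 [-0.91441209 -1.49729306 -0.9916787 ] [561.25609031 107.05769159 110.69899453]
```

View pics/c5.png

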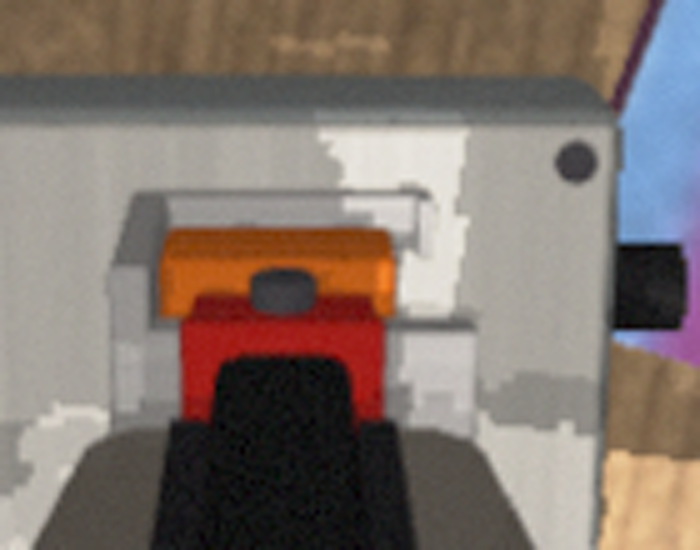

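The orange cap sits against the back plate (left, x≈160 in the crop) and the toes stand clear beyond its far edge (x≈395 against the toe at 425). One more gentle nudge to confirm, then the pull.

Request:
{"method": "jog_arm", "body": {"increments": [[0,0.0002,0,0],[0,0.0004,0,0],[0,0.0004,0,0]]}}

```text
time: 14.8
tcp_pos: [561.4, 107.1, 110.6]
tcp_rot: [-0.0, 0.654, 0.756, -0.0]
force: [-1.9, -1.4, 0.6]
width: 15.5
gripper_force: 35.0
```

Request:
{"method": "jog_arm", "body": {"increments": [[0,-0.0003,-0.001,0],[0,-0.0003,-0.002,0],[0,-0.0003,-0.003,0],[0,-0.0003,-0.004,0],[0,-0.0003,-0.005,0],[0,-0.0003,-0.006,0],[0,-0.0003,-0.007,0]]}}

```text
time: 15.38
tcp_pos: [561.5, 107.1, 117.9]
tcp_rot: [-0.0, 0.654, 0.756, -0.0]
force: [-0.6, 0.1, -3.8]
width: 16.0
gripper_force: 35.0
```

Request:
{"method": "jog_arm", "body": {"increments": [[0,0,-0.001,0],[0,0,-0.002,0],[0,0,-0.003,0],[0,0,-0.004,0],[0,0,-0.005,0],[0,0,-0.006,0],[0,0,-0.007,0],[0,0,-0.008,0],[0,0,-0.009,0],[0,0,-0.01,0],[0,0,-0.011,0],[0,0,-0.012,0]]}}

```text
time: 16.38
tcp_pos: [561.3, 107.3, 129.7]
tcp_rot: [-0.0, 0.654, 0.756, -0.0]
force: [-0.2, -0.1, -1.3]
width: 15.5
gripper_force: 35.0
```

Request:
{"method": "jog_arm", "body": {"increments": [[0,0,-0.002,0],[0,0,-0.004,0],[0,0,-0.006,0],[0,0,-0.009,0],[0,0,-0.012,0],[0,0,-0.016,0],[0,0,-0.02,0],[0,0,-0.024,0],[0,0,-0.028,0],[0,0,-0.03,0],[0,0,-0.03,0]]}}

```text
time: 17.3
tcp_pos: [561.9, 107.2, 160.5]
tcp_rot: [0.0, 0.654, 0.756, 0.0]
force: [-0.3, -0.5, -1.4]
width: 16.1
gripper_force: 35.0
```

```bash
python3 - <<'E'
from h import *
o,im=snap('wrist','w5.png'); print(o['time'],o['force'],o['tcp_pos'])
a=cv2.resize(im[190:300,270:410,::-1],(490,385),interpolation=cv2.INTER_CUBIC)
cv2.imwrite('pics/c6.png',a)
E
```

```text
17.3 [-0.33257569 -0.49601376 -1.44605589] [561.90832767 107.16738957 160.48435698]
```

View pics/c6.png

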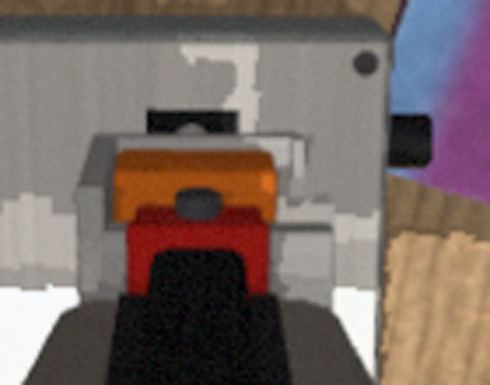

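The cap lies in the jaw and the black stem is bare behind it. Carrying it smoothly to the tray.

Request:
{"method": "jog_arm", "body": {"increments": [[0.0024,-0.0018,0,0],[0.009,-0.0065,0,0],[0.019,-0.014,0,0],[0.034,-0.025,0,0],[0.05,-0.037,0,0],[0.066,-0.049,0,0],[0.082,-0.061,0,0],[0.098,-0.072,0,0],[0.114,-0.084,0,0],[0.13,-0.096,0,0],[0.147,-0.108,0,0],[0.163,-0.12,0,0]]}}

```text
time: 18.35
tcp_pos: [417.5, 252.2, 159.7]
tcp_rot: [-0.0, 0.654, 0.756, -0.0]
force: [0.1, 0.2, -1.2]
width: 16.0
gripper_force: 35.0
```

Request:
{"method": "jog_arm", "body": {"increments": [[0.014,-0.01,0,0],[0.025,-0.019,0,0],[0.033,-0.025,0,0],[0.038,-0.029,0,0],[0.041,-0.031,0,0],[0.043,-0.032,0,0],[0.043,-0.032,0,0],[0.043,-0.032,0,0]]}}

```text
time: 19.02
tcp_pos: [381.8, 289.0, 159.8]
tcp_rot: [0.0, 0.654, 0.756, -0.0]
force: [0.4, -0.2, -2.0]
width: 15.8
gripper_force: 35.0
```

```bash
python3 - <<'E'
from h import *
o,im=snap('wrist','w6.png'); T=rot(o['tcp_rot']); tp=np.array(o['tcp_pos']);print(o['time'],tp,o['force'])
h=cv2.cvtColor(im,cv2.COLOR_RGB2HSV); m=cv2.inRange(h,(5,150,80),(20,255,255)); m[330:]=0
print('cap bbox',cv2.boundingRect(max(cv2.findContours(m,0,1)[0],key=cv2.contourArea)))
a=cv2.imread('pics/w5.png'); m=cv2.inRange(cv2.cvtColor(a,cv2.COLOR_BGR2HSV),(5,150,80),(20,255,255)); m[330:]=0
print('before',cv2.boundingRect(max(cv2.findContours(m,0,1)[0],key=cv2.contourArea)))
# tray in a new top picture
o,im=snap('top','top2.png'); h=cv2.cvtColor(im,cv2.COLOR_RGB2HSV)
r=cv2.minAreaRect(np.argwhere(np.c_[cv2.inRange(h,(0,0,190),(180,50,255))[280:345,160:225]])[:,::-1].astype(np.float32)+[160,280] if 0 else (np.argwhere(cv2.inRange(h,(0,0,190),(180,50,255))[280:345,160:225]>0)[:,::-1]+[160,280]).astype(np.float32))
print('tray',ray('top',r[0],12),r[1])
E
```

```text
19.0167 [381.81916994 288.96561112 159.77291337] [ 0.36756981 -0.17886733 -1.97747312]
cap bbox (303, 233, 46, 21)
before (574, 73, 66, 120)
tray [[376.3797175  306.60985576  12.        ]] (47.65621566772461, 57.658138275146484)
```

The cap is unmoved in the jaw (same bbox as before the carry). Lowering into the tray.

Request:
{"method": "jog_arm", "body": {"increments": [[0,0,0.004,0],[0,0,0.01,0],[0,0,0.019,0],[0,0,0.029,0],[0,0,0.039,0],[0,0,0.049,0],[0,0,0.059,0],[0,0,0.067,0],[0,0,0.073,0],[0,0,0.077,0],[0,0,0.0785,0],[0,0,0.0785,0]]}}

```text
time: 20.12
tcp_pos: [381.5, 289.1, 81.0]
tcp_rot: [-0.0, 0.654, 0.756, -0.0]
force: [0.5, -0.4, -1.1]
width: 15.8
gripper_force: 35.0
```

Request:
{"method": "jog_arm", "body": {"increments": [[0,0,0.0004,0],[0,0,0.0008,0],[0,0,0.0012,0],[0,0,0.0015,0],[0,0,0.0015,0]]}}

```text
time: 20.53
tcp_pos: [381.6, 289.2, 80.0]
tcp_rot: [0.0, 0.654, 0.756, 0.0]
force: [-0.8, -0.3, -1.3]
width: 15.7
gripper_force: 35.0
```

Request:
{"method": "jog_arm", "body": {"increments": [[0,0,0.0003,0],[0,0,0.0005,0],[0,0,0.0005,0]]}}

```text
time: 20.78
tcp_pos: [381.5, 289.2, 79.3]
tcp_rot: [-0.0, 0.654, 0.756, 0.0]
force: [0.2, -0.5, -0.8]
width: 15.4
gripper_force: 35.0
```

Request:
{"method": "jog_arm", "body": {"increments": [[0,0,0.0002,0],[0,0,0.0004,0],[0,0,0.0004,0]]}}

```text
time: 21.03
tcp_pos: [381.6, 289.2, 79.2]
tcp_rot: [0.0, 0.654, 0.756, -0.0]
force: [-1.7, -0.2, 3.9]
width: 16.1
gripper_force: 35.0
```

Request:
{"method": "jog_arm", "body": {"increments": [[0,0,0.0002,0],[0,0,0.0003,0],[0,0,0.0003,0]]}}

```text
time: 21.28
tcp_pos: [381.6, 289.2, 79.2]
tcp_rot: [-0.0, 0.654, 0.756, 0.0]
force: [-2.8, -0.6, 8.5]
width: 15.8
gripper_force: 35.0
```

The fork is on the tray floor at exactly the predicted height. Unload and open.

Request:
{"method": "jog_arm", "body": {"increments": [[0,0,-0.0004,0],[0,0,-0.0005,0],[0,0,-0.0005,0]]}}

```text
time: 21.53
tcp_pos: [381.7, 289.2, 79.2]
tcp_rot: [0.0, 0.654, 0.756, 0.0]
force: [-1.0, -0.3, 3.4]
width: 15.8
gripper_force: 35.0
```

Request:
{"method": "jog_arm", "body": {"increments": [[0,0,0,0],[0,0,0,0],[0,0,0,0],[0,0,0,0],[0,0,0,0],[0,0,0,0],[0,0,0,0],[0,0,0,0]], "claw": 0.06}}

```text
time: 22.2
tcp_pos: [381.5, 289.2, 79.1]
tcp_rot: [-0.0, 0.654, 0.756, 0.0]
force: [-0.2, -0.1, -0.2]
width: 59.9
gripper_force: 0.0
```

Request:
{"method": "jog_arm", "body": {"increments": [[0,0,-0.005,0],[0,0,-0.015,0],[0,0,-0.03,0],[0,0,-0.05,0],[0,0,-0.07,0],[0,0,-0.09,0],[0,0,-0.11,0],[0,0,-0.12,0],[0,0,-0.12,0],[0,0,-0.12,0],[0,0,-0.12,0]]}}

```text
time: 23.12
tcp_pos: [381.0, 288.8, 198.3]
tcp_rot: [-0.0, 0.654, 0.756, -0.001]
force: [-0.1, 0.0, 0.4]
width: 60.2
gripper_force: 0.0
```

```bash
python3 - <<'E'
from h import *
o,im=snap('wrist','w7.png'); T=rot(o['tcp_rot']); tp=np.array(o['tcp_pos']); print(o['time'],tp,o['width'],o['force'])
h=cv2.cvtColor(im,cv2.COLOR_RGB2HSV)
for n,lo,hi in(('orange',(8,150,60),(20,255,255)),('red',(0,150,60),(4,255,255))):
    m=cv2.inRange(h,lo,hi); m[330:]=0; m[:,:200]=0;m[:,450:]=0
    print(n,cv2.boundingRect(max(cv2.findContours(m,0,1)[0],key=cv2.contourArea)))
c=np.array([381.6,289.2]); tx,ty=T[:2,0],T[:2,1]
P=lambda a,b,z:np.r_[c+a*tx+b*ty,z]
print('cap exp',proj('wrist',[P(a+.7,b+3,z) for a in(-15,15) for b in(-17,13) for z in(7,23)]).round(0).tolist())
print('top exp',proj('wrist',[P(a,b,108) for a in(-8,8) for b in(-8,8)]).round(0).tolist())
print('clamp exp',proj('wrist',[P(a,b,42) for a in(-8,8) for b in(-8,8)]).round(0).tolist())
g=cv2.cvtColor(im,cv2.COLOR_RGB2GRAY)
q=proj('wrist',[P(0,0,108)])[0].astype(int); print('gray row thru handle top',g[q[1],q[0]-40:q[0]+40:4])
E
```

```text
23.1167 [381.02594902 288.77848982 198.2569763 ] 60.15055243165933 [-0.08142195  0.01451094  0.38118716]
orange (312, 201, 30, 11)
red (315, 210, 26, 25)
cap exp [[313.0, 229.0], [312.0, 233.0], [342.0, 229.0], [343.0, 233.0], [313.0, 200.0], [312.0, 203.0], [342.0, 200.0], [343.0, 203.0]]
top exp [[316.0, 256.0], [337.0, 256.0], [316.0, 235.0], [337.0, 235.0]]
clamp exp [[318.0, 232.0], [335.0, 232.0], [318.0, 216.0], [335.0, 216.0]]
gray row thru handle top [234 209 250 251 250 250 250 250  33  30  30  31  32 183 239 251 251 251
 251 251]
```

The puller stands upright, and the cap's pixels match the predicted flat position to within 1 px, with white tray around it.

```bash
python3 -c "
from workcell import env
print(env.hand_in())"
```

```text
the job is handed in; nothing more can be done
None
```

The orange cap is off, lying flat in the puller's jaw, and the puller stands upright in the white tray; I handed the job in just after 23 s on the robot's clock, and no verdict came back.

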